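# Stack the marker totes after the craft session

### The arm

A 6-joint arm with a two-finger parallel gripper is mounted at the origin on the work surface. World frame = base frame: x ahead of the robot, y to its left, z up, the work surface at z = 0. Lengths are in m, angles in degrees, forces in N, time in s.
With the tool pointing down it reaches from about 0.3 to 0.75 m from the base axis. Payload 8.5 kg.
Tool frame: the origin (TCP) lies at the very end of the fingers, on their centre line; the grasp point (between the pads) lies 19 mm behind it; z points along the fingers, y is the direction in which the jaws open and shut (so a half turn about z gives the same grasp; the last joint's range is limited). The gripper opens to 85 mm and grips with 20 to 120 N. Pads are 22 mm wide; open, the fingers measure 114 mm over their backs; the gripper's body (76 mm by 85 mm) begins 54 mm behind the grasp point. The pads swing forward as they close: fully open they stand 13 mm farther back than shut.
Start: joints at [60.544, 21.807, 74.336, -0, 83.858, -12.336], TCP at [0.162, 0.526, 0.209] pointing down, gripper open.
Joint ranges: [-178.18, 178.18], [-50.72, 133.34], [12.68, 142.11], [-81.47, 261.47], [9.98, 163.14], [-165.26, 165.26]. Speed limits (degrees/s): [136.94, 136.94, 180, 180, 180, 180].

### API

Orientations are given as a 3x3 rotation matrix whose columns are the frame's x, y, z axes.
In Python, from rig import env, vision, close_job, spotter gives the robot as it stands. The module is installed in compiled form; this text tells all that it offers.
- The arm moves only by the tool jog_arm, never from a script. Its argument "plan" is a list that holds one entry, the list of rows, each a list of 6 numbers: the shift along the tool's x, y, z in units of 40 mm (1.0 is 40 mm), then the turn, a rotation vector about the tool's x, y, z in units of 0.15 rad (1.0 is 0.15 rad). A call has 1 to 10 rows; each row shifts and turns the commanded pose from where the row before left it, along the tool's axes as they then stand; what a row does not reach is not made up. A row lasts 1/10 s, in which the tool goes at most 50 mm and 8.59 degrees, less where a joint would pass 70% of its speed; a pose out of reach is approached as far as the arm can. A call with a number of a shift or a turn outside -1 to 1 is refused whole. A call with a gripper value outside its range is refused whole. "grip" is the opening, from -1 (shut) to 1 (fully open), set as the call begins (left out, the last holds). The fingers move at their own pace and stop on an object; "squeeze" is the grip in N (left out, the last holds). Time passes only in rows, so rows that do not move let the fingers close. It gives the time, the measured TCP pose, the force and the opening at its end, in the units of the state.
- env.observe(): the state, without advancing time (a new reading comes with each control period).
- vision.get_image(name): name is "scene" or "top" or "wrist"; returns (picture, depth): 384x512x3 uint8, red, green, blue; 384x512 float32, m along the optical axis (not along the pixel's ray), 0 where there is no reading.
- vision.camera_info(name): a dict with "fx", "fy", "cx", "cy" (pixels), "rvec" (rotation vector, rad) and "tvec" (3), from world to camera coordinates, as OpenCV has them. Camera axes: x right, y down, z forward; pixel columns grow to the right and rows downward; lengths in m; the calibration is good to about 2 mm. The wrist camera is an equidistant fisheye: a pixel r from the principal point sees the ray r / f radians off the axis. A picture is of the moment at which its call begins: read the wrist's pose just before it. camera_info takes no time and is no camera call; for the wrist camera it gives the pose at the moment of the call.
- close_job(): hands the job in, once; it reports no verdict.
Trained networks look in the newest picture that a camera, given by its name, has taken for a name from the list of things; names that differ only in an ending like _2 or _b are one class to them, and where a whole thing is asked for, a point or a joint stands for the part that bears it (a point fixed in the world has none). Each returns a list of dicts, best first, with "score" (0 to 1); they miss things now and then, are a little off and sometimes report something else, mostly with a low value. They report only what shows in the picture. A call takes as long as a camera call. They do not tell look-alikes from the thing itself.
- spotter.trace(camera, query): "pixels" (384x512 bool, what is visible of it) and "rect" ([left, top, right, bottom] in pixels, round what is visible of it).
The state is a dict: "time_s": time; "q": joint angles; "qvel": joint speeds; "joint_efforts": joint torques, N m; "position": TCP position; "tool_rot": TCP orientation; "ft_force": force on the tool from outside, world axes, zero at the start; "wrist_torque": the same for the moment, N m; "grip_width": finger opening in m.
Only numpy, scipy, OpenCV 4.12 (cv2) and the standard library are available. Lean on these libraries where they do the work, as an engineer would, in place of code of your own. Each camera call takes 0.05 s, during which the arm holds its last target.

### The job

Tidying up the craft table: put the green marker tote squarely on top of the blue marker tote, turned so that its feet stand on the blue tote's two bridges at full height and it does not drop in and nest on the pens; it stacks when the white ends of the two totes are at opposite ends. Set it down gently, and leave the blue and the yellow tote where they stand.

Things in the scene. Friction and masses are not known exactly. Their poses are not given: they have to be found in the camera images.
- green_tote_mid (a point): Centre of the green tote to move (0.25 kg, markers fast in it): 170 mm long (x), 56 wide (y), 70 high (z up); point 35 mm above its underside. End at +x is white. Upright side walls from 32 to 70 mm up: grip across the 56 mm at mid-length, where it balances. Bridges over the mouth, flush with the rim, 30 mm long, at x -60 and +30 mm. Feet 22 x 42 x 32 mm high at x +60 and -30 mm.
- green_white_end (a point): Centre of the outer face of the green tote's white end: 85 mm along +x from the tote's centre, 35 mm above its underside; axes as the tote.
- blue_tote_mid (a point): Centre (35 mm above the underside) of the blue tote to stack on, loose, 0.55 kg, markers fast in it; shape, size and axes as the green one, white end at +x. A tote set on it the same way round drops between the bridges and nests (under 55 mm above it); turned half round, its feet stand on the bridges and it sits exactly 70 mm above the blue one.
- yellow_tote_mid (a point): Centre (35 mm above the underside) of an empty yellow tote, 0.22 kg, same shape, size and axes, white end at +x; a bystander to leave alone.
Things that resemble listed ones, but are neither listed nor needed, are in the scene too. What is shaped like the part that bears green_tote_mid but red is not meant.

How it is judged (in metres and radians):
At the end, for the whole second after the job is handed in: Green tote still, level (5 deg) on the blue one's bridges, 70 mm (within 6) above it, centred within 15 mm, in line within 10 deg, white ends opposite; blue tote level on the table; blue and yellow totes within 30 mm of their starts (horizontal distance between green_tote_mid and blue_tote_mid below 0.015 m and angle between the x axis of green_tote_mid and the x axis of blue_tote_mid, either way round below 0.175 rad and x of green_white_end in the frame of blue_tote_mid below -0.05 m and z of green_tote_mid in the frame of blue_tote_mid between 0.064 and 0.076 m and angle between each of green_tote_mid, blue_tote_mid's own z axis and vertical below 0.09 rad and height (world z) of blue_tote_mid below 0.041 m and distance of each of blue_tote_mid, yellow_tote_mid from where it was at the start of the episode below 0.03 m and linear speed of green_tote below 0.02 m/s); the robot touches nothing.
It fails at once if the green tote is dropped or driven onto the blue one at over 0.5 m/s (horizontal distance between green_tote_mid and blue_tote_mid below 0.05 m and z of green_tote_mid in the frame of blue_tote_mid below 0.09 m and linear speed of green_tote above 0.5 m/s).
It fails at once if the green tote is struck or pressed onto the blue one with more than 80 N (contact force between green_tote and blue_tote above 80 N).
It fails at once if the yellow tote is moved more than 30 mm (distance of yellow_tote_mid from where it was at the start of the episode above 0.03 m).
It also fails if it takes over 38 s, if anything falls off the work surface, if the arm or the gripper's body presses on something with over 40 N, if the wrist force passes 120 N, or if a joint passes its speed limit or range.

## Working session

There is one attempt and no reset: what is moved stays moved. The work goes in short steps, Python scripts to look and compute and a tool call to move; the robot and the scene stay as the last step left them, time stands still between calls to the robot, and variables do not carry over. Pictures are saved under pics/ and viewed, and the job is handed in when it is done.

Besides the shell and the picture viewer there is one more tool, called after "Call:" by a JSON object that holds its "method" and its "body", one argument or row to a line. jog_arm: Moves the arm, as the interface text tells. Its arguments: {"type":"object","properties":{"plan":{"type":"array"},"grip":{"type":"number"},"squeeze":{"type":"number"}},"required":["plan"]}

```bash
mkdir -p pics
cat > h.py <<'E'
import numpy as np, cv2
from rig import env, vision, close_job, spotter
def cam(n):
    c=vision.camera_info(n);R=cv2.Rodrigues(np.array(c['rvec'],float))[0];return c,R,np.array(c['tvec'],float).ravel()
def cloud(n,d):
    c,R,t=cam(n);v,u=np.indices(d.shape)
    P=np.stack([(u-c['cx'])/c['fx']*d,(v-c['cy'])/c['fy']*d,d],-1)
    return (P-t)@R
def save(n,im): cv2.imwrite('pics/'+n,im[...,::-1])
E
python3 - <<'E'
from h import *
s=env.observe();print({k:np.round(v,3).tolist() for k,v in s.items()})
for n in ['top','scene']:
    im,d=vision.get_image(n);save(n+'0.png',im);np.savez(n+'0.npz',im=im,d=d)
    c,R,t=cam(n);print(n,c)
    for q in ['green_tote_mid','blue_tote_mid','yellow_tote_mid']:
        for r in spotter.trace(n,q): 
            m=r['pixels'];print(q,r['score'],r['rect'],m.sum(),np.median(im[m],axis=0))
E
```

```text
{'time_s': 0.0, 'q': [60.544, 21.841, 74.385, -0.0, 83.858, -12.335], 'qvel': [-0.017, 0.105, -0.008, 0.032, -0.019, 0.135], 'joint_efforts': [-0.002, -44.847, -23.128, -0.0, 0.005, 0.0], 'position': [0.162, 0.525, 0.208], 'tool_rot': [[-0.956, 0.294, -0.001], [0.294, 0.956, -0.001], [0.0, -0.001, -1.0]], 'ft_force': [0.01, 0.004, -0.314], 'wrist_torque': [-0.017, -0.013, 0.003], 'grip_width': 0.085}
top {'fx': 496.7676926869815, 'fy': 496.7676926869815, 'cx': 257.87145859172466, 'cy': 189.11169225155243, 'rvec': array([ 2.13762781, -2.13618052,  0.22980579]), 'tvec': array([0.01600121, 0.43774903, 1.20003378])}
green_tote_mid 0.88 [363.1, 132.6, 426.4, 196.9] 1614 [ 94. 109.  73.]
green_tote_mid 0.76 [353.7, 231.2, 428.5, 268.8] 1737 [156.  71.  56.]
blue_tote_mid 0.76 [240.3, 94.4, 267.9, 163.4] 1541 [ 89.  91. 106.]
yellow_tote_mid 0.86 [105.7, 116.6, 178.0, 166.4] 1900 [175. 156.  54.]
scene {'fx': 421.9566957078599, 'fy': 421.9566957078599, 'cx': 255.45512890455345, 'cy': 194.9145431630965, 'rvec': array([ 1.26195535,  2.51135851, -0.7066982 ]), 'tvec': array([ 0.23535924, -0.31107818,  1.4815038 ])}
green_tote_mid 0.81 [176.9, 91.5, 228.5, 126.6] 1096 [118.  45.  30.]
green_tote_mid 0.78 [121.0, 130.1, 182.5, 155.0] 1317 [56. 84. 51.]
blue_tote_mid 0.71 [196.8, 192.1, 243.8, 253.9] 1489 [67. 79. 96.]
yellow_tote_mid 0.8 [275.2, 252.8, 349.0, 289.5] 1759 [174. 152.  20.]
```

Run:
```python
from h import *
im=np.load('top0.npz')['im']
a=cv2.resize(im[120:210,350:440],(400,400),interpolation=2); b=cv2.resize(im[85:175,210:300],(400,400),interpolation=2)
save('crop.png',np.hstack([a,b]))
```

```text
(no output)
```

View pics/top0.png

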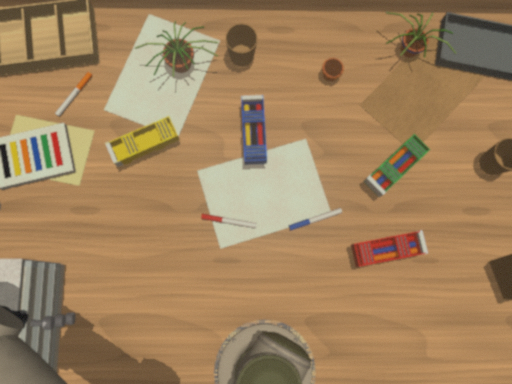

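View pics/scene0.png

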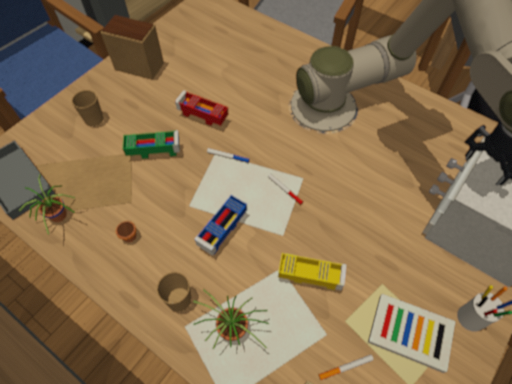

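```bash
sleep 1
python3 - <<'E'
from h import *
for n,R in [('top',None)]:
    z=np.load('top0.npz');im,d=z['im'],z['d'];X=cloud(n,d)
    boxes=dict(green=(355,125,435,205),blue=(230,85,278,172),yellow=(98,108,186,174),red=(345,222,436,276))
    for k,(l,t,r,b) in boxes.items():
        P=X[t:b,l:r].reshape(-1,3);I=im[t:b,l:r].reshape(-1,3);ok=d[t:b,l:r].ravel()>0
        m=ok&(P[:,2]>.055)&(P[:,2]<.085)
        xy=P[m][:,:2].astype(np.float32);rc=cv2.minAreaRect(xy)
        # white pixels
        w=m&(I.min(1)>150)
        print(k,m.sum(),'z',np.percentile(P[m][:,2],[5,50,95]).round(4),rc,'white',w.sum(),P[w].mean(0) if w.any() else None)
E
```

```text
green 881 z [0.0609 0.0705 0.0745] ((0.49747052788734436, -0.33068570494651794), (0.05703289806842804, 0.17312969267368317), 42.75547409057617) white 67 [ 0.44422016 -0.27335902  0.07102342]
blue 805 z [0.0652 0.0706 0.0746] ((0.5877112150192261, 0.028494222089648247), (0.17109854519367218, 0.05660014599561691), 2.7579948902130127) white 62 [0.66899053 0.03175712 0.07035046]
yellow 983 z [0.0586 0.0701 0.0746] ((0.5556961894035339, 0.3052249550819397), (0.0596325509250164, 0.16992300748825073), 25.1614933013916) white 69 [0.52301887 0.37742851 0.07074636]
red 896 z [0.0657 0.071  0.0748] ((0.28828898072242737, -0.2998928725719452), (0.05680115148425102, 0.17095226049423218), 10.863852500915527) white 70 [ 0.30462111 -0.37995878  0.07074013]
```

View pics/crop.png

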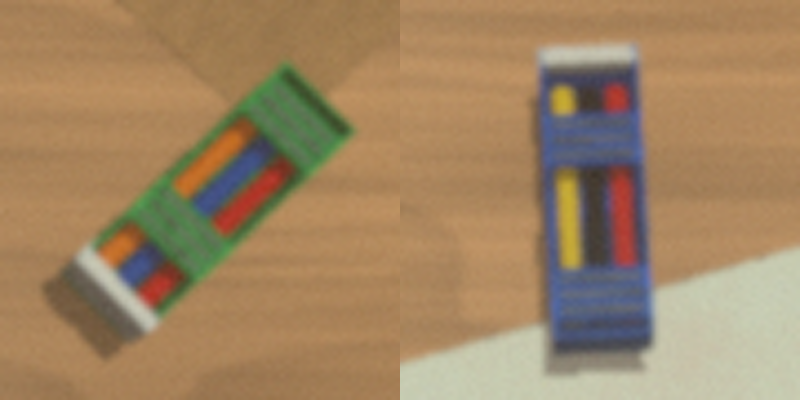

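The picture shows these totes:
- **Green tote:** about (398,165), with its white end at lower left (375,186).
- **Red look-alike:** (390,249). It is the only thing likely to be taken for the green one, and I'm rejecting it.
- **Blue tote:** (254,130), with its white end at the top (253,99).
- **Yellow tote:** (142,141).

The close crop confirms the green one. Its yaw is about 132.8° and blue's is about 2.8°, so the target yaw is about 182.8°, a +50° turn.

Call:
{"method": "jog_arm", "body": {
  "plan": [
    [[-0.6,-0.75,0,0,0,0],[-0.6,-0.75,0,0,0,0],[-0.6,-0.75,0,0,0,0],[-0.6,-0.75,0,0,0,0],[-0.6,-0.75,0,0,0,0],[-0.6,-0.75,0,0,0,0],[-0.6,-0.75,0,0,0,0],[-0.6,-0.75,0,0,0,0],[-0.6,-0.75,0,0,0,0],[-0.6,-0.75,0,0,0,0]]
  ],
  "grip": 1,
  "squeeze": 40
}}

```text
time_s: 1.4
position: [0.3032, 0.1668, 0.209]
tool_rot: [[-0.956, 0.294, 0.001], [0.294, 0.956, 0.0], [-0.001, 0.0, -1.0]]
ft_force: [0.2, -0.2, -0.1]
grip_width: 0.0853
```

Call:
{"method": "jog_arm", "body": {
  "plan": [
    [[-0.6,-0.75,0,0,0,0],[-0.6,-0.75,0,0,0,0],[-0.6,-0.75,0,0,0,0],[-0.6,-0.75,0,0,0,0],[-0.6,-0.75,0,0,0,0],[-0.6,-0.75,0,0,0,0],[-0.6,-0.75,0,0,0,0],[-0.6,-0.75,0,0,0,0],[-0.6,-0.75,0,0,0,0],[-0.6,-0.75,0,0,0,0]]
  ]
}}

```text
time_s: 2.4
position: [0.4443, -0.1907, 0.2089]
tool_rot: [[-0.956, 0.295, 0.0], [0.295, 0.956, -0.0], [-0.0, 0.0, -1.0]]
ft_force: [0.3, 0.2, 0.7]
grip_width: 0.0853
```

Call:
{"method": "jog_arm", "body": {
  "plan": [
    [[-0.6,-0.75,0,0,0,0],[-0.6,-0.75,0,0,0,0],[-0.6,-0.75,0,0,0,0],[-0.5,-0.7,0,0,0,0],[0,0,0,0,0,0.9],[0,0,0,0,0,0.9],[0,0,0,0,0,0.9],[0,0,0,0,0,0.8],[0,0,0,0,0,0],[0,0,0,0,0,0]]
  ]
}}

```text
time_s: 3.4
position: [0.4972, -0.3289, 0.2088]
tool_rot: [[-0.682, 0.732, -0.0], [0.732, 0.682, 0.0], [0.0, -0.0, -1.0]]
ft_force: [0.4, -1.0, -0.7]
grip_width: 0.0855
```

```bash
cat >> h.py <<'E'
def wcloud(d):
    c,R,t=cam('wrist');v,u=np.indices(d.shape)
    x=(u-c['cx'])/c['fx'];y=(v-c['cy'])/c['fy'];r=np.hypot(x,y)+1e-9
    k=np.tan(np.minimum(r,1.45))/r
    return (np.stack([x*k*d,y*k*d,d],-1)-t)@R
E
python3 - <<'E'
from h import *
s=env.observe();p=np.array(s['position']);print(p)
im,d=vision.get_image('wrist');save('w1.png',im);X=wcloud(d)
g=spotter.trace('wrist','green_tote_mid')
for r in g:
    m=r['pixels']&(d>0);print(r['score'],r['rect'],np.median(im[m],axis=0))
    mm=m&(X[...,2]>.06)&(X[...,2]<.08);print(mm.sum(),cv2.minAreaRect(X[mm][:,:2].astype(np.float32)),np.median(X[mm][:,2]))
E
```

```text
[ 0.49718287 -0.32894571  0.20881404]
0.8 [230.8, 95.8, 291.2, 249.5] [44. 73. 37.]
4156 ((0.500170886516571, -0.331161767244339), (0.05658542364835739, 0.17072613537311554), 42.54328918457031) 0.06902551570589385
0.63 [84.6, 0.0, 196.2, 108.5] [105.  24.  17.]
2561 ((0.2944851517677307, -0.31572115421295166), (0.05836654081940651, 0.1386677622795105), 10.693422317504883) 0.06850328397501386
```

View pics/w1.png

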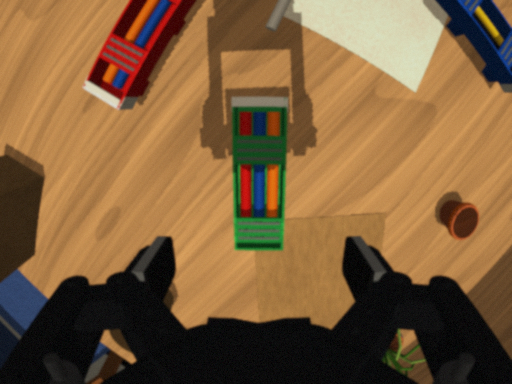

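The wrist picture shows the green tote at (260,172), lined up between the fingers with its white end at the top (260,102). The red one is off to the upper left. I'm descending.

Call:
{"method": "jog_arm", "body": {
  "plan": [
    [[-0.07,0,0.5,0,0,0.04],[0,0,0.7,0,0,0],[0,0,0.7,0,0,0],[0,0,0.7,0,0,0],[0,0,0.6,0,0,0],[0,0,0.5,0,0,0],[0,0,0.4,0,0,0],[0,0,0.25,0,0,0],[0,0,0.12,0,0,0],[0,0,0,0,0,0]]
  ]
}}

```text
time_s: 4.5
position: [0.4991, -0.331, 0.0299]
tool_rot: [[-0.675, 0.737, -0.0], [0.737, 0.675, 0.0], [0.0, -0.0, -1.0]]
ft_force: [0.2, 0.8, 0.5]
grip_width: 0.085
```

Call:
{"method": "jog_arm", "body": {
  "plan": [
    [[0,0,0,0,0,0],[0,0,0,0,0,0],[0,0,0,0,0,0],[0,0,0,0,0,0],[0,0,0,0,0,0],[0,0,0,0,0,0],[0,0,0,0,0,0],[0,0,0,0,0,0],[0,0,0,0,0,0],[0,0,0,0,0,0]]
  ],
  "grip": -1,
  "squeeze": 40
}}

```text
time_s: 5.5
position: [0.4995, -0.3313, 0.031]
tool_rot: [[-0.675, 0.738, 0.001], [0.738, 0.675, -0.001], [-0.002, 0.0, -1.0]]
ft_force: [0.0, 1.4, 5.9]
grip_width: 0.0549
```

Call:
{"method": "jog_arm", "body": {
  "plan": [
    [[0,0,-0.1,0,0,0],[0,0,-0.3,0,0,0],[0,0,-0.5,0,0,0],[0,0,-0.6,0,0,0],[0,0,-0.6,0,0,0],[0,0,-0.6,0,0,0],[0,0,-0.5,0,0,0],[0,0,-0.4,0,0,0],[0,0,-0.2,0,0,0],[0,0,0,0,0,0]]
  ]
}}

```text
time_s: 6.5
position: [0.4993, -0.3312, 0.1831]
tool_rot: [[-0.675, 0.738, 0.001], [0.738, 0.675, -0.001], [-0.002, 0.0, -1.0]]
ft_force: [0.0, -0.1, -3.0]
grip_width: 0.0547
```

Run:
```python
from h import *
s=env.observe();p=np.array(s['position']);T=np.array(s['tool_rot']);print(p,s['ft_force'],s['wrist_torque'],s['grip_width'])
im,d=vision.get_image('wrist');save('w2.png',im);X=wcloud(d)
for r in spotter.trace('wrist','green_tote_mid'):
    m=r['pixels']&(d>0);print(r['score'],r['rect'],np.median(im[m],axis=0))
    z=np.median(X[m][:,2]);mm=m&(abs(X[...,2]-z)<.015)
    rc=cv2.minAreaRect(X[mm][:,:2].astype(np.float32));print(rc,z,'in tool',T.T@(np.r_[rc[0],z]-p))
im,d=vision.get_image('top');save('t2.png',im);X=cloud('top',d)
for q in ['green_tote_mid','blue_tote_mid']:
  for r in spotter.trace('top',q):
    m=r['pixels']&(d>0);z=np.percentile(X[m][:,2],70);mm=m&(abs(X[...,2]-z)<.012)
    print(q,r['score'],r['rect'],z,cv2.minAreaRect(X[mm][:,:2].astype(np.float32)))
```

```text
[ 0.49925834 -0.33115469  0.18314282] [ 0.03714857 -0.14168323 -2.97136502] [-0.02727132 -0.00280843  0.01193453] 0.05472259981158246
0.95 [69.8, 0.0, 184.8, 111.7] [129.  31.  22.]
((0.29542040824890137, -0.3173922598361969), (0.05639026314020157, 0.13386225700378418), 11.016961097717285) 0.050667286317588434 in tool [ 0.14799252 -0.14111428  0.13218944]
0.94 [192.6, 73.8, 329.1, 323.9] [36. 78. 36.]
((0.4915161430835724, -0.32276666164398193), (0.057556118816137314, 0.1473882794380188), 42.423805236816406) 0.20494809612369583 in tool [ 1.13743838e-02 -4.83493279e-05 -2.18263999e-02]
green_tote_mid 0.56 [408.7, 231.6, 427.3, 255.0] 0.07048173092732148 ((0.3020745813846588, -0.37268322706222534), (0.05705178156495094, 0.024077098816633224), 13.632782936096191)
blue_tote_mid 0.76 [243.0, 92.6, 267.2, 150.6] 0.06940424329739377 ((0.5983713865280151, 0.029383964836597443), (0.15059486031532288, 0.056353531777858734), 2.3546805381774902)
```

View pics/w2.png

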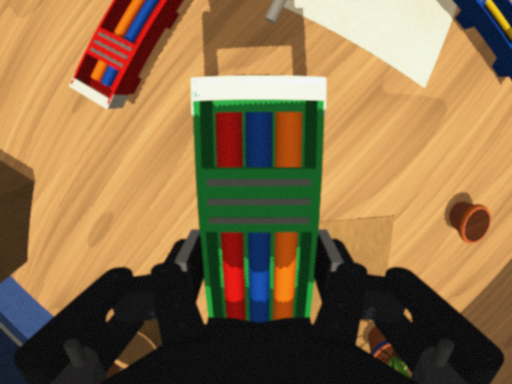

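The green tote is held square: its white face is at tool x +85 mm, so the grasp is at mid-length. Next I'm carrying it towards blue and stopping where the wrist camera can see blue.

Call:
{"method": "jog_arm", "body": {
  "plan": [
    [[0.1,0.2,0,0,0,0],[0.2,0.4,0,0,0,0],[0.25,0.6,0,0,0,0],[0.25,0.7,0,0,0,0],[0.3,0.7,0,0,0,0],[0.3,0.7,0,0,0,0],[0.25,0.6,0,0,0,0],[0.2,0.5,0,0,0,0],[0.1,0.2,0,0,0,0],[0,0,0,0,0,0]]
  ]
}}

```text
time_s: 7.75
position: [0.5824, -0.1476, 0.1819]
tool_rot: [[-0.677, 0.736, -0.0], [0.736, 0.677, 0.0], [0.0, -0.0, -1.0]]
ft_force: [0.5, 0.2, -2.5]
grip_width: 0.0547
```

Run:
```python
from h import *
s=env.observe();p=np.array(s['position']);T=np.array(s['tool_rot']);print(p,T.round(3).tolist(),s['grip_width'])
def fit(n,X,d,im):
  for r in spotter.trace(n,'blue_tote_mid'):
    m=r['pixels']&(d>0);mm=m&(abs(X[...,2]-.069)<.010)
    w=mm&(im.min(2)>110)
    print(n,r['score'],r['rect'],mm.sum(),cv2.minAreaRect(X[mm][:,:2].astype(np.float32)),np.median(X[mm][:,2]),X[w].mean(0) if w.any() else 0)
im,d=vision.get_image('wrist');save('w3.png',im);fit('wrist',wcloud(d),d,im)
im,d=vision.get_image('top');save('t3.png',im);fit('top',cloud('top',d),d,im)
im,d=vision.get_image('scene');save('s3.png',im);fit('scene',cloud('scene',d),d,im)
```

```text
[ 0.58238925 -0.14756571  0.18194927] [[-0.677, 0.736, -0.0], [0.736, 0.677, 0.0], [0.0, -0.0, -1.0]] 0.05469754737975055
wrist 0.58 [300.5, 0.0, 452.6, 138.0] 4671 ((0.5906602740287781, 0.026828229427337646), (0.17031028866767883, 0.05753025785088539), 2.8469457626342773) 0.06874366209302575 [0.62338703 0.02714199 0.06896732]
scene 0.67 [197.5, 195.0, 247.0, 252.6] 718 ((0.5899855494499207, 0.02708849124610424), (0.17140646278858185, 0.058729805052280426), 3.365304946899414) 0.06954467468539126 [0.64150303 0.02781002 0.06923632]
```

View pics/w3.png

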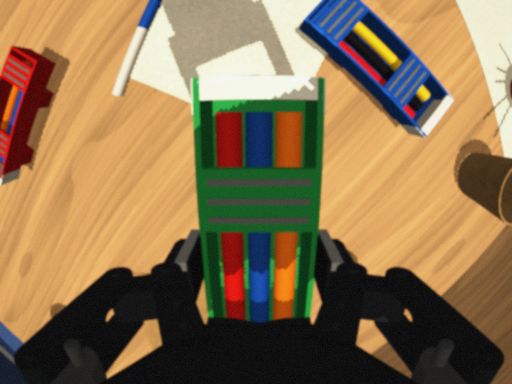

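The wrist picture shows blue at (378,65) with its white end at (435,115). The wrist and scene cameras agree: blue is at (0.590, 0.027) with yaw about 2.9°.

Call:
{"method": "jog_arm", "body": {
  "plan": [
    [[0.2,0.2,0,0,0,0],[0.45,0.45,0,0,0,0],[0.6,0.6,0,0,0,0],[0.6,0.6,0,0,0,0],[0.6,0.6,0,0,0,0],[0.45,0.45,0,0,0,0],[0.19,0.2,0,0,0,0],[0,0,0,0,0,-0.3],[0,0,0,0,0,-0.6],[0,0,0,0,0,-0.7]]
  ]
}}

```text
time_s: 9.05
position: [0.5902, 0.0255, 0.182]
tool_rot: [[-0.833, 0.553, -0.0], [0.553, 0.833, -0.0], [-0.0, -0.0, -1.0]]
ft_force: [0.0, -0.2, -2.0]
grip_width: 0.055
```

Call:
{"method": "jog_arm", "body": {
  "plan": [
    [[0,0,0,0,0,-0.7],[0,0,0,0,0,-0.7],[0,0,0,0,0,-0.7],[0,0,0,0,0,-0.7],[0,0,0,0,0,-0.7],[0,0,0,0,0,-0.5],[0,0,0,0,0,-0.25],[0,0,0,0,0,0],[0,0,0,0,0,0]]
  ]
}}

```text
time_s: 9.95
position: [0.5902, 0.0254, 0.182]
tool_rot: [[-0.999, -0.046, -0.0], [-0.046, 0.999, -0.0], [0.0, -0.0, -1.0]]
ft_force: [0.1, 0.2, -2.6]
grip_width: 0.0548
```

Run:
```python
from h import *
s=env.observe();p=np.array(s['position']);T=np.array(s['tool_rot']);print(p,T.round(4).tolist(),s['grip_width'])
print('yaw x',np.degrees(np.arctan2(T[1,0],T[0,0])),'shift units',T.T@(np.array([.59,.0272,.104])-p)/.04)
im,d=vision.get_image('scene');save('s4.png',cv2.resize(im[130:290,120:340],(770,560),interpolation=2))
```

```text
[0.59022032 0.02539736 0.18202563] [[-0.9989, -0.0461, -0.0], [-0.0461, 0.9989, -0.0001], [0.0, -0.0001, -1.0]] 0.05481675126322555
yaw x -177.35584135554402 shift units [0.0033848  0.04544693 1.95063669]
```

View pics/s4.png

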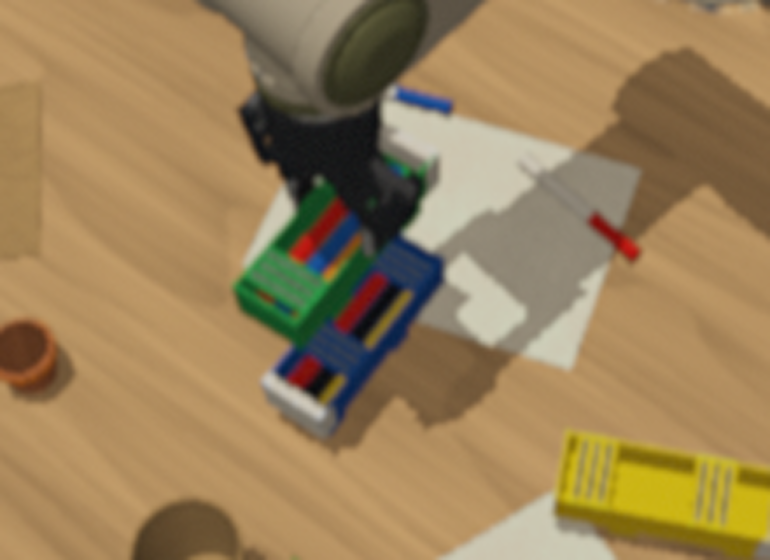

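White ends are opposite. I'm fixing the 2 mm offset in y, then lowering to about 3 mm above contact.

Call:
{"method": "jog_arm", "body": {
  "plan": [
    [[0,0.045,0.1,0,0,0],[0,0,0.3,0,0,0],[0,0,0.4,0,0,0],[0,0,0.4,0,0,0],[0,0,0.35,0,0,0],[0,0,0.25,0,0,0],[0,0,0.1,0,0,0],[0,0,0.05,0,0,0],[0,0,0,0,0,0]]
  ]
}}

```text
time_s: 10.9
position: [0.5903, 0.0274, 0.1042]
tool_rot: [[-0.999, -0.048, 0.0], [-0.048, 0.999, -0.0], [-0.0, -0.0, -1.0]]
ft_force: [-0.2, 0.7, -2.9]
grip_width: 0.0546
```

Call:
{"method": "jog_arm", "body": {
  "plan": [
    [[0,0,0.02,0,0,0],[0,0,0.02,0,0,0],[0,0,0.02,0,0,0],[0,0,0,0,0,0]]
  ]
}}

```text
time_s: 11.3
position: [0.5902, 0.0274, 0.1017]
tool_rot: [[-0.999, -0.048, 0.0], [-0.048, 0.999, -0.0], [-0.0, -0.0, -1.0]]
ft_force: [0.2, 0.2, -3.3]
grip_width: 0.0547
```

Call:
{"method": "jog_arm", "body": {
  "plan": [
    [[0,0,0.02,0,0,0],[0,0,0.02,0,0,0],[0,0,0,0,0,0]]
  ]
}}

```text
time_s: 11.6
position: [0.5903, 0.0274, 0.101]
tool_rot: [[-0.999, -0.048, 0.001], [-0.048, 0.999, -0.0], [-0.001, -0.0, -1.0]]
ft_force: [-2.6, 1.0, 5.1]
grip_width: 0.0545
```

Contact came at TCP z 0.101, exactly 70 mm above the pick height, so it is on the bridges. Releasing now.

Call:
{"method": "jog_arm", "body": {
  "plan": [
    [[0,0,0,0,0,0],[0,0,0,0,0,0],[0,0,0,0,0,0],[0,0,0,0,0,0],[0,0,0,0,0,0],[0,0,0,0,0,0],[0,0,0,0,0,0]]
  ],
  "grip": 1
}}

```text
time_s: 12.3
position: [0.5902, 0.0274, 0.1]
tool_rot: [[-0.999, -0.048, -0.0], [-0.048, 0.999, -0.0], [0.0, -0.0, -1.0]]
ft_force: [-0.4, 0.9, -0.1]
grip_width: 0.0855
```

Call:
{"method": "jog_arm", "body": {
  "plan": [
    [[0,0,-0.1,0,0,0],[0,0,-0.3,0,0,0],[0,0,-0.5,0,0,0],[0,0,-0.7,0,0,0],[0,0,-0.7,0,0,0],[0,0,-0.7,0,0,0],[0,0,-0.4,0,0,0],[0,0,0,0,0,0]]
  ]
}}

```text
time_s: 13.1
position: [0.591, 0.0274, 0.2394]
tool_rot: [[-0.999, -0.048, 0.006], [-0.048, 0.999, -0.001], [-0.006, -0.001, -1.0]]
ft_force: [0.3, 0.3, 0.5]
grip_width: 0.085
```

Call:
{"method": "jog_arm", "body": {
  "plan": [
    [[0.3,0,0,0,0,0],[0.6,0,0,0,0,0],[0.7,0,0,0,0,0],[0.7,0,0,0,0,0],[0.7,0,0,0,0,0],[0.5,0,0,0,0,0],[0.3,0,0,0,0,0],[0,0,0,0,0,0]]
  ]
}}

```text
time_s: 13.9
position: [0.4375, 0.0203, 0.236]
tool_rot: [[-0.999, -0.047, -0.0], [-0.047, 0.999, 0.0], [0.0, 0.0, -1.0]]
ft_force: [0.9, -0.3, 0.3]
grip_width: 0.0854
```

Run:
```python
from h import *
s=env.observe();print(s['position'],s['ft_force'],s['grip_width'])
for n in ['top','scene']:
  im,d=vision.get_image(n);X=cloud(n,d)
  for q,zz in [('green_tote_mid',.14),('blue_tote_mid',.07),('yellow_tote_mid',.07)]:
   for r in spotter.trace(n,q):
    m=r['pixels']&(d>0);mm=m&(abs(X[...,2]-zz)<.012)
    if mm.sum()>20: print(n,q,r['score'],r['rect'],mm.sum(),cv2.minAreaRect(X[mm][:,:2].astype(np.float32)),np.percentile(X[mm][:,2],[10,50,90]))
  if n=='scene': save('s5.png',cv2.resize(im[130:290,120:340],(770,560),interpolation=2))
  else: save('t5.png',im)
```

```text
[0.43745305 0.02026168 0.23602086] [ 0.92736657 -0.26881821  0.34556228] 0.08540776185379625
top green_tote_mid 0.7 [237.9, 81.9, 260.8, 105.8] 368 ((0.6500059962272644, 0.03147507831454277), (0.05179797112941742, 0.05476440116763115), 0.2620645761489868) [0.13594464 0.14043005 0.14314421]
scene green_tote_mid 0.58 [191.4, 179.8, 250.2, 241.4] 799 ((0.5912421941757202, 0.02776779606938362), (0.1703476458787918, 0.05830075219273567), 2.9559271335601807) [0.13302801 0.1396115  0.1423375 ]
scene blue_tote_mid 0.83 [196.6, 202.9, 247.2, 254.1] 260 ((0.596419632434845, 0.0504927858710289), (0.05046866834163666, 0.17107278108596802), 77.92557525634766) [0.06060965 0.06882147 0.07216124]
scene yellow_tote_mid 0.92 [277.8, 251.2, 347.9, 289.2] 810 ((0.5575711131095886, 0.3045063614845276), (0.0598372146487236, 0.1695355474948883), 24.452749252319336) [0.06331796 0.06938767 0.07213786]
```

View pics/s5.png

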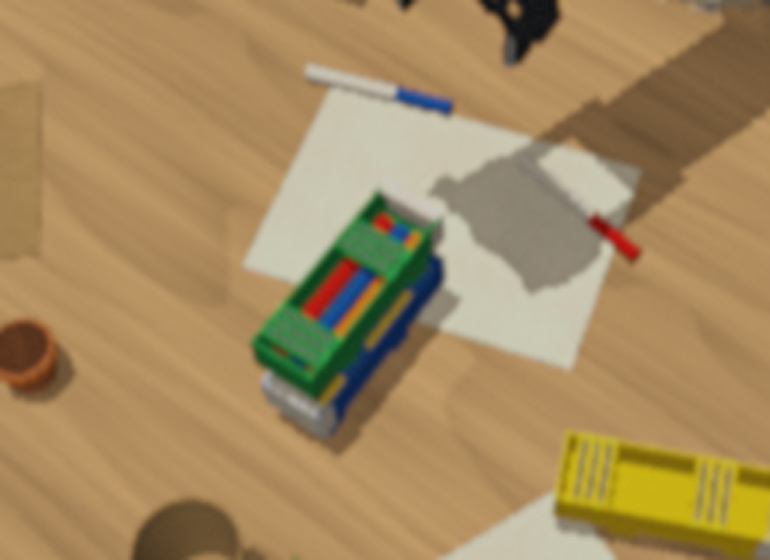

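View pics/t5.png

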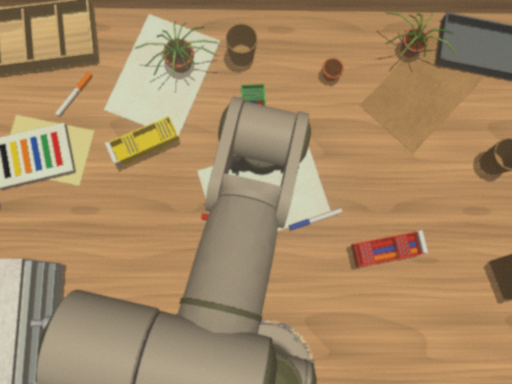

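The scene picture shows green squarely on blue, with its white end at (410,215) and blue's white end opposite at (300,400). Green's rim is at z 0.14 and its centre at (0.591, 0.028). Everything checks out, so I'm handing it in.

```bash
python3 -c "
from h import *
print(close_job())"
```

```text
the job is handed in; nothing more can be done
None
```

The green marker tote is now on top of the blue one, with its feet on the two bridges and the white ends at opposite ends. I gripped it at mid-length, carried it over, turned it 50°, lowered it in sub-millimetre steps and released. I handed the job in at about 14 s; `close_job()` gives no verdict.

**Final checks (scene camera):**
- **Height:** green's rim is at 0.140 m, so it sits at full height and has not nested. Contact came exactly 70 mm above the pick height.
- **Position:** green's centre is at (0.591, 0.028) with its long axis at 3.0°. Blue was at (0.590, 0.027) and 2.8–3.4° just before placing. That is about 1 mm off centre and in line.
- **Force:** the wrist read about 5 N when the tote touched down.
- **Bystanders:** yellow is within about 2 mm of its starting position. The gripper is open and clear of everything.

**Checks that fell short:**
- **Top camera:** the arm hid most of the stack, so it saw only part of green (rim at 0.140 m). It reported neither blue nor yellow.
- **Blue after placing:** green covers most of it, so the fit on the part still visible was poor. I judged that blue had not moved from the picture and from where green ended up.

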